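Gauge the trimmer and clear its catch tray

TASK

Switch the trimmer off by swinging its lever fully over to the left before you touch any part in the tray. Then, of the three gauge blades, take the one that fills the gap from side to side, slide it flat into the gap until it is fully home, and lay it flat back on the gauge board, where all three belong. Put every full-length grip from the catch tray into the blue tote, leave the short offcuts in the tray, and do not disturb the bottles and other things around.

Things in the scene. Friction and masses are not known exactly. Their poses are not given: they have to be found in the camera images.
- trimmer: grey bench trimming machine, fixed, beyond the catch tray. Origin on the bench under the middle of its front edge; x away from the robot, into the machine, y left, z up. Its bed, 310 wide (y), 80 high, runs from x = 0 to 100; behind rises the housing, 160 to 200 high
- gap_home (a point): far end of the gauge gap, on the bed, mid-width (trimmer x 100, y 50, z 80), axes as the trimmer. The gap: a flat tunnel 46 wide, 10 high, open to the front, 50 deep towards -x from here; the housing stops the blade, whose tip is home here. Its bridge bar rises 24 above the bed. Before the bridge, 10 high side guides go on for 20, open above, then flare out over another 24
- lever (a joint): main switch lever of the trimmer: 0 = on, leaning to the right (-y of the trimmer); about 1.0 rad = off, leaning to the left (+y). Swings in the trimmer's y-z plane and stays where it is left
- lever_tip (a point): the black ball end of the 60 long lever, which stands on a small block at the right of the trimmer's bed (trimmer x = 50, y = -95)
- tray: shallow steel catch tray before the trimmer, fixed, 250 (x) x 262 (y), floor 4 thick, rim 16 high, walls 3. Origin: middle of the underside
- tote: loose blue plastic tote, open above, 280 (x) x 220 (y) x 75 high, walls and floor 5 thick. Origin: middle of the underside. To the left or the right of the tray
- board: flat wooden gauge board, fixed, 190 (x) x 270 (y), 4 thick. Origin: middle of the underside. On the other side of the tray from the tote
- gauge_narrow: gauge blade, the narrowest of three: flat steel plate 180 long (x), 28 wide (y), 6 thick, with an upright wooden grip 24 x 24 reaching 50 above the underside, its centre 20 behind the middle (x = -20). Origin: middle of the underside; +x to the working tip, z up. The three lie flat on the board in any order, tips away from the robot
- gauge_medium: gauge blade, the middle one of three: flat steel plate 180 long (x), 40 wide (y), 6 thick, with an upright wooden grip 24 x 24 reaching 50 above the underside, its centre 20 behind the middle (x = -20). Origin: middle of the underside; +x to the working tip, z up. The three lie flat on the board in any order, tips away from the robot
- gauge_wide: gauge blade, the widest of three: flat steel plate 180 long (x), 52 wide (y), 6 thick, with an upright wooden grip 24 x 24 reaching 50 above the underside, its centre 20 behind the middle (x = -20). Origin: middle of the underside; +x to the working tip, z up. The three lie flat on the board in any order, tips away from the robot
- gauge_medium_tip (a point): middle of the working tip of the 40 wide gauge blade, at its underside
- grip1: finished grip: square dark lacquered wooden bar 100 long (x), 26 x 26, with a black end and a thin brass band. Origin: middle of the underside. Lies in the catch tray; 4 to 6 grips are present
- grip2: finished grip: square dark lacquered wooden bar 100 long (x), 26 x 26, with a black end and a thin brass band. Origin: middle of the underside. Lies in the catch tray; 4 to 6 grips are present
- grip3: finished grip: square dark lacquered wooden bar 100 long (x), 26 x 26, with a black end and a thin brass band. Origin: middle of the underside. Lies in the catch tray; 4 to 6 grips are present
- grip4: finished grip: square dark lacquered wooden bar 100 long (x), 26 x 26, with a black end and a thin brass band. Origin: middle of the underside. Lies in the catch tray; 4 to 6 grips are present
- grip5: finished grip: square dark lacquered wooden bar 100 long (x), 26 x 26, with a black end and a thin brass band. Origin: middle of the underside. Lies in the catch tray; 4 to 6 grips are present
- grip6: finished grip: square dark lacquered wooden bar 100 long (x), 26 x 26, with a black end and a thin brass band. Origin: middle of the underside. Lies in the catch tray; 4 to 6 grips are present
- offcut1: short offcut: like a grip but only 60 long (x), 26 x 26. Origin: middle of the underside. Lies in the catch tray
- offcut2: short offcut: like a grip but only 60 long (x), 26 x 26. Origin: middle of the underside. Lies in the catch tray
- bottle_red: bystander: bottle with a red cap, 56 across, 130 high, behind on the left
- bottle_pale: bystander: pale bottle, 60 across, 120 high, at the far right
- spool: bystander: white spool standing near the robot, 60 across, 80 high
- brush: bystander: flat brush, 170 long, lying at the far right
- block: bystander: cork block 70 x 45 x 30, near the robot on the right
Mind the look-alikes: they are no part of the job. What is shaped like the grip5 but red is not meant.

How it is judged:
On the way, in this order (a step that is already met when the one before it is completed fails the run):
1. the lever is swung over to off (value of joint lever above 0.8 rad), for 0.2 s.
2. with the lever off, the 40 mm gauge blade is home in the gap: tip within 7 mm of the stop, in line within 0.12 rad (value of joint lever above 0.8 rad and x of gauge_medium_tip in the frame of gap_home between -0.007 and 0.01 m and y of gauge_medium_tip in the frame of gap_home between -0.008 and 0.008 m and z of gauge_medium_tip in the frame of gap_home between -0.004 and 0.008 m and angle between the x axis of gauge_medium and the x axis of trimmer, either way round below 0.12 rad), for 0.3 s.
3. the 40 mm gauge blade is drawn out of the gap (horizontal distance between gauge_medium_tip and gap_home above 0.1 m), for 0.1 s.
At the end, for the whole second after the job is handed in: Lever off (over 0.8 rad). All three gauge blades flat on the board (plate middle within 75 mm in x, 125 mm in y of its centre, tilt under 0.08 rad). Every grip present lies wholly inside the tote, both offcuts are in the catch tray. All at rest (value of joint lever above 0.8 rad and x of gauge_narrow in the frame of board between -0.075 and 0.075 m and y of gauge_narrow in the frame of board between -0.125 and 0.125 m and z of gauge_narrow in the frame of board between -0.004 and 0.012 m and angle between each of gauge_narrow, gauge_medium, gauge_wide's own z axis and vertical below 0.08 rad and linear speed of each of gauge_narrow, gauge_medium, gauge_wide, grip1, grip2, grip3, grip4, grip5, grip6 below 0.03 m/s and x of gauge_medium in the frame of board between -0.075 and 0.075 m and y of gauge_medium in the frame of board between -0.125 and 0.125 m and z of gauge_medium in the frame of board between -0.004 and 0.012 m and x of gauge_wide in the frame of board between -0.075 and 0.075 m and y of gauge_wide in the frame of board between -0.125 and 0.125 m and z of gauge_wide in the frame of board between -0.004 and 0.012 m and x of grip1 in the frame of tote between -0.135 and 0.135 m and y of grip1 in the frame of tote between -0.105 and 0.105 m and z of grip1 in the frame of tote between -0.002 and 0.062 m and x of grip2 in the frame of tote between -0.135 and 0.135 m and y of grip2 in the frame of tote between -0.105 and 0.105 m and z of grip2 in the frame of tote between -0.002 and 0.062 m and x of grip3 in the frame of tote between -0.135 and 0.135 m and y of grip3 in the frame of tote between -0.105 and 0.105 m and z of grip3 in the frame of tote between -0.002 and 0.062 m and x of grip4 in the frame of tote between -0.135 and 0.135 m and y of grip4 in the frame of tote between -0.105 and 0.105 m and z of grip4 in the frame of tote between -0.002 and 0.062 m and x of grip5 in the frame of tote between -0.135 and 0.135 m and y of grip5 in the frame of tote between -0.105 and 0.105 m and z of grip5 in the frame of tote between -0.002 and 0.062 m and x of grip6 in the frame of tote between -0.135 and 0.135 m and y of grip6 in the frame of tote between -0.105 and 0.105 m and z of grip6 in the frame of tote between -0.002 and 0.062 m and x of offcut1 in the frame of tray between -0.125 and 0.125 m and y of offcut1 in the frame of tray between -0.131 and 0.131 m and z of offcut1 in the frame of tray between -0.004 and 0.05 m and x of offcut2 in the frame of tray between -0.125 and 0.125 m and y of offcut2 in the frame of tray between -0.131 and 0.131 m and z of offcut2 in the frame of tray between -0.004 and 0.05 m); the robot touches nothing.
It fails at once if the fingers touch a grip or offcut while the trimmer is still switched on (value of joint lever below 0.5 rad and (contact force between the fingers and grip1 above 0.5 N or contact force between the fingers and grip2 above 0.5 N or contact force between the fingers and grip3 above 0.5 N or contact force between the fingers and grip4 above 0.5 N or contact force between the fingers and grip5 above 0.5 N or contact force between the fingers and grip6 above 0.5 N or contact force between the fingers and offcut1 above 0.5 N or contact force between the fingers and offcut2 above 0.5 N)).
It fails at once if a bottle, the spool, the brush or the cork block is moved more than 40 mm (distance of any of bottle_red, bottle_pale, spool, brush, block from where it was at the start of the episode above 0.04 m).
Of grip1, grip2, grip3, grip4, grip5, grip6 only 4 to 6 are there at a start; the rules pass over those that are not, and their reading is None.
At some moment in a run one of tote, gauge_medium may be knocked a few centimetres aside while the robot is not near it.
Once in a run the grip may slacken for a moment while it holds something.
It also fails if it takes over 208 s, if anything falls off the work surface, if the arm or the gripper's body presses on something with over 40 N, if the wrist force passes 120 N, or if a joint passes its speed limit or range.

ROBOT

A 7-joint arm with a two-finger parallel gripper is mounted at the origin on the work surface. World frame = base frame: x ahead of the robot, y to its left, z up, the work surface at z = 0. Lengths are in m, angles in rad, forces in N, time in s.
With the tool pointing down it reaches from about 0.425 to 0.875 m from the base axis. Payload 4.7 kg.
Tool frame: the origin (TCP) lies midway between the tips of the shut fingers; the grasp point (between the pads) lies 19 mm behind it; z points along the fingers, y is the line along which they close (so a half turn about z gives the same grasp; the last joint's range is limited). The gripper opens to 87 mm and grips with 3 to 60 N. Pads are 19 mm wide; open, the fingers measure 117 mm over their backs; the gripper's body (75 mm by 190 mm) begins 51 mm behind the grasp point.
Start: joints at [-1.186, 0.321, -0.07, 1.45, 0.023, 1.371, -0.057], TCP at [0.236, 0.606, 0.223] pointing down, gripper open.
Joint ranges: [-2.86, 2.86], [-0.3, 2.09], [-1.38, 1.24], [0.06, 2.45], [-1.56, 4.7], [0.09, 2.05], [-2.69, 2.69]. Speed limits (rad/s): [2.57, 2.57, 3.14, 3.14, 3.14, 3.14, 3.14].

INTERFACE

Orientations are given as a rotation vector (axis times angle).
In Python, from bench import ctrl gives the robot as it stands. The module is installed in compiled form; this text tells all that it offers.
- The arm moves only by the tool carry_out, never from a script. Its argument "steps" is a list of rows, each a list of 7 numbers: the turn, a rotation vector about the world's x, y, z in degrees, then the shift along the world's x, y, z in cm, then the opening, from 0 (shut) to 1 (fully open). A call has 1 to 12 rows; each row is the pose to reach, as a shift and turn from the pose commanded when the call began; what a row does not reach only later rows make up. A row lasts 1/10 s, in which the tool goes at most 50 mm and 8.59 degrees, less where a joint would pass 70% of its speed; a pose out of reach is approached as far as the arm can. A call with a gripper value outside its range is refused whole. The fingers move at their own pace and stop on an object; "squeeze" is the grip in N (left out, the last holds). Time passes only in rows, so rows that repeat a pose let the fingers close. It gives the time, the measured TCP pose, the force, the opening and the grip force at its end, in the units of the state.
- ctrl.get_state(): the state, without advancing time (a new reading comes with each control period).
- ctrl.get_image(name): name is "scene" or "top" or "wrist"; returns a dict with "pixels" (420x560x3 uint8, red, green, blue), "camera_matrix" (3x3 intrinsics, pixels), "cam_to_world" (4x4, takes a point from camera to world coordinates); the wrist camera has in their place "T_tool_cam" (4x4, takes a point from camera to tool coordinates, whose origin is the TCP and whose axes are the flange's). Camera axes: x right, y down, z forward; pixel columns grow to the right and rows downward; lengths in m; the calibration is good to about 2 mm. The wrist camera is an equidistant fisheye: a pixel r from the principal point sees the ray r / f radians off the axis. A picture is of the moment at which its call begins: read the wrist's pose just before it. There is no depth.
- ctrl.close_job(): hands the job in; it is judged then, once.
The state is a dict: "time": time; "joint_positions": joint angles; "qd": joint speeds; "joint_torque": joint torques, N m; "position": TCP position; "tool_rot": TCP orientation; "ft_force": force on the tool from outside, world axes, zero at the start; "torque": the same for the moment, N m; "grip_width": opening from 0.0 (shut) to 1.0 (fully open); "grip_force": force on a finger pad.
Only numpy, scipy, OpenCV 4.12 (cv2) and the standard library are available. Lean on these libraries where they do the work, as an engineer would, in place of code of your own. Each camera call takes 0.05 s, during which the arm holds its last target. There are 200 camera calls.

## Working session

There is one attempt and no reset: what is moved stays moved. The work goes in short steps, Python scripts to look and compute and a tool call to move; the robot and the scene stay as the last step left them, time stands still between calls to the robot, and variables do not carry over. Pictures are saved under pics/ and viewed, at most 14 in all, crops included, and the job is handed in when it is done.

Besides the shell and the picture viewer there is one more tool, called as name([rows], argument=value, ...), one row to a line, values as JSON. carry_out: Moves the arm, as the interface text tells. Its arguments: {"type":"object","properties":{"steps":{"type":"array","items":{"type":"array","items":{"type":"number"}}},"squeeze":{"type":"number"}},"required":["steps"]}

```bash
mkdir -p pics; cat > h.py <<'E'
import numpy as np, cv2
from bench import ctrl
from scipy.spatial.transform import Rotation as R
def shot(name,f):
    im=ctrl.get_image(name); cv2.imwrite('pics/'+f+'.png',im['pixels'][:,:,::-1]); 
    np.savez('pics/'+f+'.npz',**{k:np.array(v) for k,v in im.items()}); return im
def px2w(im,uv,z):
    K=np.array(im['camera_matrix']);T=np.array(im['cam_to_world'])
    out=[]
    for (u,v),zz in zip(uv,np.broadcast_to(z,len(uv))):
        d=T[:3,:3]@np.linalg.solve(K,[u,v,1.]);o=T[:3,3]
        out.append(o+d*(zz-o[2])/d[2])
    return np.array(out)
def w2px(im,P):
    K=np.array(im['camera_matrix']);T=np.linalg.inv(np.array(im['cam_to_world']))
    p=(T[:3,:3]@np.atleast_2d(P).T+T[:3,3:]); q=K@p; return (q[:2]/q[2]).T
E
python3 - <<'E'
from h import *
s=ctrl.get_state(); print({k:np.round(v,3) for k,v in s.items()})
for n in ('top','scene'):
    im=shot(n,n+'0'); print(n,np.round(im['camera_matrix'],1).tolist(),np.round(im['cam_to_world'],3).tolist())
E
```

```text
{'time': np.float64(0.0), 'joint_positions': array([-1.186,  0.322, -0.07 ,  1.452,  0.023,  1.371, -0.057]), 'qd': array([ 0.002,  0.   ,  0.002, -0.   ,  0.   ,  0.   ,  0.   ]), 'joint_torque': array([-1.0000e-03, -4.9127e+01, -4.0400e-01, -3.1253e+01, -6.4000e-02,
        4.4000e-02,  0.0000e+00]), 'position': array([0.235, 0.605, 0.221]), 'tool_rot': array([-5.790e-01, -3.088e+00,  3.000e-03]), 'ft_force': array([ 0.93 , -0.551, -0.717]), 'torque': array([-0.021,  0.037,  0.004]), 'grip_force': np.float64(0.0), 'grip_width': np.float64(1.003)}
top [[478.0, 0.0, 273.9], [0.0, 478.0, 207.1], [0.0, 0.0, 1.0]] [[0.001, -0.995, 0.1, 0.392], [-1.0, -0.001, -0.0, -0.075], [0.0, -0.1, -0.995, 1.498], [0.0, 0.0, 0.0, 1.0]]
scene [[406.7, 0.0, 276.4], [0.0, 406.7, 214.7], [0.0, 0.0, 1.0]] [[0.771, 0.449, -0.451, 1.0], [0.636, -0.522, 0.568, -0.673], [0.02, -0.725, -0.688, 0.837], [0.0, 0.0, 0.0, 1.0]]
```

View pics/top0.png

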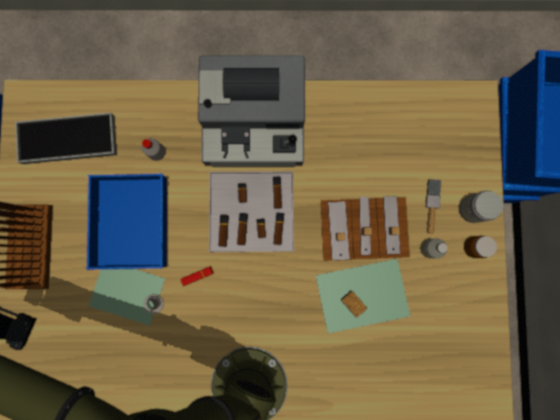

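View pics/scene0.png

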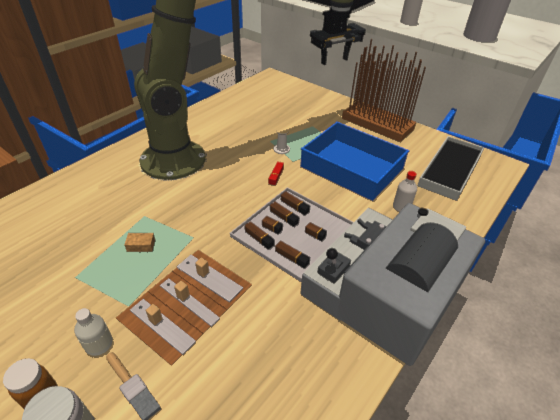

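The top view shows the tote on the left at (127,222), the tray with 4 long grips and 2 short pieces around (252,212), and the board on the right at (365,228). The lever knob is at (292,139). The scene view agrees, so I'll enlarge the work area.

```bash
python3 - <<'E'
from h import *
p=cv2.imread('pics/top0.png')
c=cv2.resize(p[120:265,195:415],None,fx=3.6,fy=3.6,interpolation=cv2.INTER_CUBIC)
cv2.imwrite('pics/crop1.png',c)
g=cv2.cvtColor(p,cv2.COLOR_BGR2GRAY); hsv=cv2.cvtColor(p,cv2.COLOR_BGR2HSV)
for v in (212,222,248): print(v,hsv[v,318:412,1].tolist())
E
```

```text
212 [128, 131, 137, 165, 190, 188, 196, 193, 193, 183, 100, 32, 22, 25, 23, 25, 25, 23, 25, 23, 25, 23, 23, 22, 22, 24, 28, 50, 111, 175, 191, 195, 192, 193, 196, 197, 190, 195, 198, 193, 181, 92, 24, 21, 24, 24, 27, 24, 24, 28, 44, 87, 157, 196, 197, 193, 189, 196, 193, 197, 195, 199, 193, 194, 197, 151, 68, 30, 25, 26, 26, 24, 22, 24, 26, 22, 24, 24, 30, 62, 140, 190, 195, 195, 195, 195, 193, 186, 160, 140, 129, 128, 128, 128]
222 [130, 128, 131, 152, 182, 191, 193, 193, 196, 198, 184, 105, 41, 27, 24, 23, 25, 26, 25, 25, 23, 21, 23, 25, 24, 24, 24, 28, 57, 136, 192, 193, 198, 198, 199, 196, 191, 193, 191, 193, 190, 121, 48, 26, 24, 24, 24, 25, 24, 22, 26, 59, 138, 189, 198, 193, 194, 194, 195, 197, 203, 195, 196, 196, 195, 184, 96, 27, 21, 24, 24, 26, 26, 27, 24, 24, 24, 24, 30, 45, 89, 163, 189, 194, 196, 191, 196, 194, 185, 153, 135, 131, 130, 128]
248 [130, 128, 129, 131, 141, 171, 193, 197, 194, 194, 196, 195, 169, 87, 35, 23, 24, 24, 25, 25, 24, 25, 24, 26, 24, 24, 24, 24, 24, 27, 55, 134, 189, 199, 197, 197, 195, 192, 194, 197, 199, 186, 105, 34, 20, 23, 21, 20, 22, 24, 24, 26, 60, 139, 191, 194, 194, 201, 197, 192, 199, 200, 200, 194, 192, 197, 195, 156, 73, 30, 24, 27, 26, 25, 24, 20, 23, 22, 25, 26, 31, 66, 142, 197, 191, 196, 198, 194, 192, 190, 179, 147, 131, 130]
```

View pics/crop1.png

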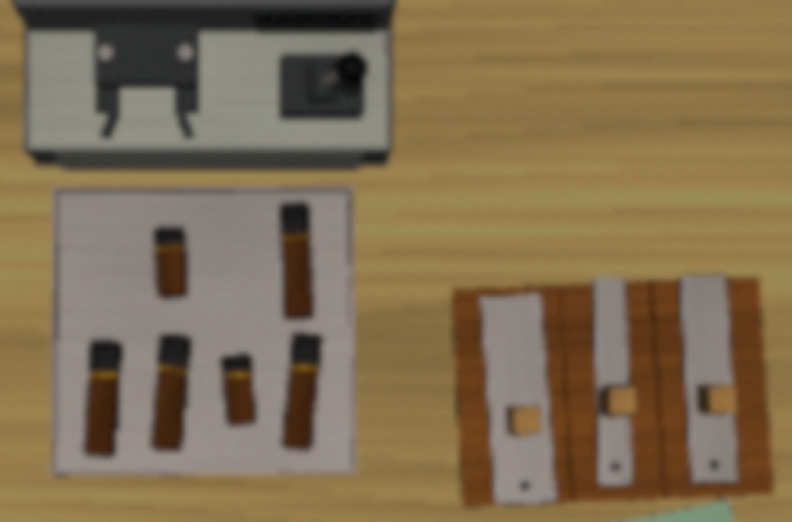

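Widths come out at about 17.5, 10 and 14 px from left to right, so the right-hand blade is the 40 mm one. Next I'll measure everything metrically.

```bash
cat > meas.py <<'E'
from h import *
from scipy.optimize import least_squares
def frame(f='top0'):
    return dict(np.load(f'pics/{f}.npz'))
def rects(im,mask,z,amin=60):
    n,l,st,c=cv2.connectedComponentsWithStats(mask.astype(np.uint8)); out=[]
    for i in range(1,n):
        if st[i,4]<amin: continue
        ys,xs=np.nonzero(l==i)
        P=px2w(im,np.c_[xs,ys],z)[:,:2]
        m=P.mean(0); ev,V=np.linalg.eigh(np.cov((P-m).T)); a=V[:,1]; a=a*np.sign(a[0])
        out.append((m,np.degrees(np.arctan2(a[1],a[0])),np.sqrt(12*ev[::-1])*1000,c[i]))
    return out
E
python3 - <<'E'
from meas import *
im=frame(); p=im['pixels']; hsv=cv2.cvtColor(p,cv2.COLOR_RGB2HSV)
def show(t,r):
    for m,a,L,c in r: print(t,m.round(4),round(a,1),L.round(0),c.round(0))
M=np.zeros(p.shape[:2],bool); M[176:250,212:292]=1
show('grip',rects(im,M&(hsv[...,2]<100),0.025,40))
B=np.zeros_like(M); B[190:265,320:410]=1
show('blade',rects(im,B&(hsv[...,1]<90)&(hsv[...,2]>70),0.01))
show('block',rects(im,B&(hsv[...,1]>90)&(hsv[...,2]>145),0.054,15))
BB=np.zeros_like(M); BB[185:270,310:420]=1
show('board',rects(im,BB&((hsv[...,1]>155)|((hsv[...,1]<90))),0.006,300))
T=np.zeros_like(M); T[165:280,80:175]=1
show('tote',rects(im,T&(hsv[...,0]>100)&(hsv[...,0]<125)&(hsv[...,1]>150),0.06,300))
cu=lambda x,y:((x+.5)/3.6-.5+195,(y+.5)/3.6-.5+120)
print('bedfront',px2w(im,[cu(24,150),cu(392,150)],.08).round(4))
print('tray',px2w(im,[cu(54,188),cu(351,186),cu(54,473),cu(356,471)],.016).round(4))
print('bridge studs',px2w(im,[cu(106,52),cu(185,52)],.106).round(4))
print('bridge front outer',px2w(im,[cu(96,112),cu(197,112)],.104).round(4))
print('guide ends inner',px2w(im,[cu(118,112),cu(176,112)],.09).round(4))
# ball triangulation
s=frame('scene0'); 
f=lambda P: np.r_[w2px(im,P)[0]-cu(351,70), w2px(s,P)[0]-[332.5,254]]
r=least_squares(f,[.75,-.1,.13]); print('ball',r.x.round(4),r.fun.round(1))
E
```

```text
grip [ 0.5876 -0.0848] 2.8 [102.  25.] [277. 192.]
grip [0.586  0.0239] 2.7 [61. 27.] [242. 192.]
grip [0.4738 0.0228] -4.7 [99. 26.] [242. 228.]
grip [ 0.4745 -0.0892] -4.9 [100.  24.] [278. 228.]
grip [0.4692 0.0808] -2.5 [100.  27.] [223. 230.]
grip [ 0.4762 -0.035 ] 5.7 [60. 25.] [261. 228.]
blade [ 0.5265 -0.3571] -0.1 [99. 30.] [364. 212.]
blade [ 0.4892 -0.4406] 1.7 [188.  42.] [391. 224.]
blade [ 0.4703 -0.2759] 3.6 [187.  56.] [338. 230.]
blade [ 0.425  -0.3587] 2.5 [62. 30.] [365. 245.]
blade [ 0.3705 -0.424 ] -84.8 [85. 15.] [387. 262.]
block [ 0.5791 -0.3491] -89.6 [283.  27.] [364. 193.]
block [ 0.4649 -0.3595] -45.3 [14. 14.] [368. 231.]
block [ 0.4658 -0.4436] 54.6 [15. 12.] [396. 231.]
block [ 0.4478 -0.2792] -59.0 [16. 15.] [341. 237.]
block [ 0.3688 -0.4681] -87.3 [29.  8.] [405. 263.]
board [ 0.477  -0.3578] -86.2 [270. 192.] [364. 228.]
board [ 0.3602 -0.4002] -84.6 [151.  26.] [379. 266.]
tote [0.4928 0.3685] 1.7 [281. 233.] [127. 222.]
bedfront [[ 0.6728  0.1435  0.08  ]
 [ 0.6732 -0.1642  0.08  ]]
tray [[ 0.6519  0.1266  0.016 ]
 [ 0.6539 -0.1323  0.016 ]
 [ 0.4045  0.123   0.016 ]
 [ 0.4065 -0.1359  0.016 ]]
bridge studs [[0.7498 0.0731 0.106 ]
 [0.7499 0.0079 0.106 ]]
bridge front outer [[ 0.6999  0.081   0.104 ]
 [ 0.7    -0.0022  0.104 ]]
guide ends inner [[0.703  0.0642 0.09  ]
 [0.703  0.016  0.09  ]]
ball [ 0.7258 -0.1256  0.1523] [-0.6 -0.8 -0.7  0.1]
```

carry_out([
  [0,0,21.2,5,-8,8,0],
  [0,0,21.2,24,-39,8,0],
  [0,0,21.2,24,-39,8,0],
  [0,0,21.2,24,-39,8,0],
  [0,0,21.2,24,-39,8,0],
  [0,0,21.2,24,-39,8,0],
  [0,0,21.2,24,-39,8,0],
  [0,0,21.2,24,-39,8,0],
  [0,0,21.2,24,-39,8,0],
  [0,0,21.2,24,-39,8,0],
  [0,0,21.2,24,-39,8,0],
  [0,0,21.2,24,-39,8,0],
], squeeze=45)

```text
time: 1.3
position: [0.4753, 0.216, 0.3022]
tool_rot: [-0.002, -3.141, -0.001]
ft_force: [0.8, 0.1, -0.2]
grip_width: 0.028
grip_force: 0.0
```

carry_out([
  [0,0,0,25,-40,0,0],
  [0,0,0,25,-40,0,0],
  [0,0,0,25,-40,0,0],
  [0,0,0,25,-40,0,0],
  [0,0,0,25,-40,0,0],
  [0,0,0,25,-40,0,0],
  [0,0,0,25,-40,0,0],
  [0,0,0,25,-40,0,0],
  [0,0,0,25,-40,0,0],
  [0,0,0,25,-40,0,0],
  [0,0,0,25,-40,0,0],
  [0,0,0,25,-40,0,0],
])

```text
time: 2.5
position: [0.7259, -0.1819, 0.3011]
tool_rot: [0.002, -3.14, -0.003]
ft_force: [-0.5, 0.4, 0.1]
grip_width: 0.006
grip_force: 0.0
```

```bash
python3 - <<'E'
from h import *
s=ctrl.get_state(); print(s['position'])
im=shot('wrist','w1'); print({k:np.round(v,3).tolist() for k,v in im.items() if k!='pixels'})
E
```

```text
[ 0.72591736 -0.18189996  0.30112853]
{'camera_matrix': [[325.192, 0.0, 277.156], [0.0, 325.192, 206.497], [0.0, 0.0, 1.0]], 'T_tool_cam': [[-0.0, -0.964, -0.266, 0.072], [1.0, -0.001, 0.002, 0.001], [-0.002, -0.266, 0.964, -0.161], [0.0, 0.0, 0.0, 1.0]]}
```

View pics/w1.png

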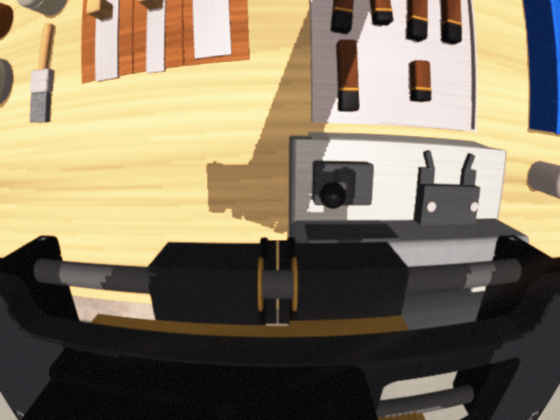

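Ball at (332,194) in the wrist view, left of the fingers at (277,280). I'll go down beside it and sweep.

carry_out([
  [0,0,0,0,-0.5,-5,0],
  [0,0,0,0,-0.5,-10,0],
  [0,0,0,0,-0.5,-14,0],
  [0,0,0,0,-0.5,-16,0],
  [0,0,0,0,-0.5,-16,0],
  [0,0,0,0,1,-16,0],
  [0,0,0,0,2.5,-16,0],
  [0,0,0,0,4,-16,0],
  [0,0,0,0,5,-16,0],
  [0,0,0,0,6,-16,0],
  [0,0,0,0,7,-16,0],
])

```text
time: 3.65
position: [0.7258, -0.1135, 0.1432]
tool_rot: [0.001, 3.141, -0.0]
ft_force: [0.3, -1.4, 1.0]
grip_width: 0.004
grip_force: 0.6
```

carry_out([
  [0,0,0,0,1,0,0],
  [0,0,0,0,1.8,0,0],
  [0,0,0,0,2.4,0,0],
  [0,0,0,0,2.4,0,0],
])

```text
time: 4.05
position: [0.7251, -0.0979, 0.1422]
tool_rot: [0.009, 3.141, -0.016]
ft_force: [3.0, -11.0, -2.8]
grip_width: 0.004
grip_force: 5.6
```

carry_out([
  [0,0,0,0,0.8,0,0],
  [0,0,0,0,1,0,0],
  [0,0,0,0,1,0,0],
])

```text
time: 4.35
position: [0.725, -0.0976, 0.1423]
tool_rot: [0.02, 3.139, -0.034]
ft_force: [5.0, -23.6, -6.2]
grip_width: 0.007
grip_force: 11.5
```

carry_out([
  [0,0,0,0,-2,0,0],
  [0,0,0,0,-5,0,0],
  [0,0,0,0,-7,4,0],
  [0,0,0,0,-7,9,0],
  [0,0,0,0,-7,14,0],
  [0,0,0,-5,-11,16,0],
  [0,0,0,-9,-14,16,0.5],
  [0,0,0,-13,-17,16,0.7],
  [0,0,0,-17,-20,16,0.7],
  [0,0,0,-20,-24,16,0.7],
  [0,0,0,-20,-28,16,0.7],
  [0,0,0,-20,-30,16,0.7],
])

```text
time: 5.55
position: [0.522, -0.3844, 0.3034]
tool_rot: [0.011, 3.141, -0.001]
ft_force: [0.6, 0.8, -0.1]
grip_width: 0.466
grip_force: 0.0
```

```bash
cat >> h.py <<'E'
def wpx2w(im,st,uv,z):
    K=np.array(im['camera_matrix']);Tc=np.array(im['T_tool_cam'])
    Rt=R.from_rotvec(st['tool_rot']).as_matrix(); out=[]
    o=np.array(st['position'])+Rt@Tc[:3,3]
    for u,v in uv:
        d=np.array([u-K[0,2],v-K[1,2]]); r=np.hypot(*d); th=r/K[0,0]
        ray=np.r_[d/max(r,1e-9)*np.sin(th),np.cos(th)]; w=Rt@Tc[:3,:3]@ray
        out.append(o+w*(z-o[2])/w[2])
    return np.array(out)
E
python3 - <<'E'
from meas import *
s=ctrl.get_state(); print(s['position'],s['tool_rot']); np.savez('pics/w2s.npz',position=s['position'],tool_rot=s['tool_rot'])
w=shot('wrist','w2'); t=shot('top','top2'); sc=shot('scene','scene2')
a=w['pixels'][:,:,::-1]; 
b=np.hstack([cv2.resize(t['pixels'][120:200,190:310,::-1],(400,267)),cv2.resize(sc['pixels'][200:300,290:410,::-1],(400,267))])
cv2.imwrite('pics/v2.png',np.vstack([np.pad(cv2.resize(a,(440,330)),((0,0),(180,180),(0,0))),b]))
E
```

```text
[ 0.52201298 -0.38436038  0.30338998] [ 1.06098350e-02  3.14120016e+00 -1.11750140e-03]
```

View pics/v2.png

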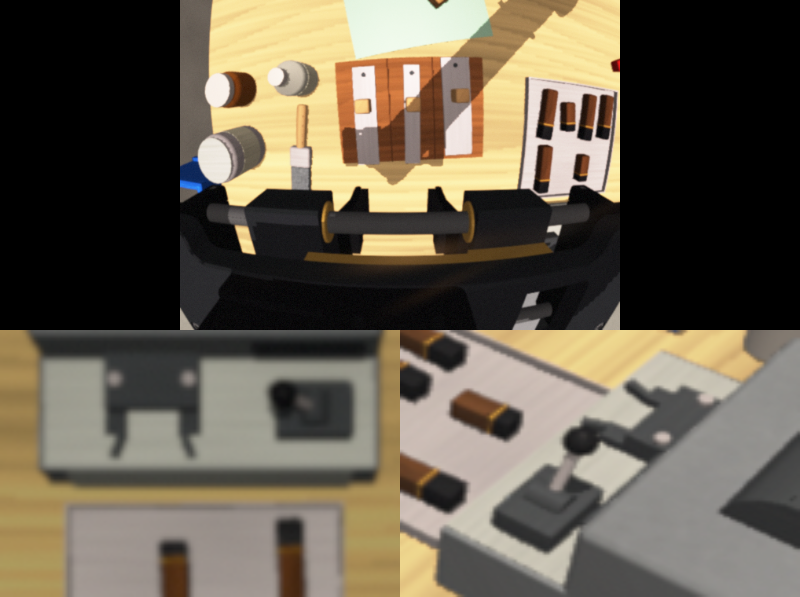

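The lever now leans left, with its ball at about (283,396) in the top crop. The medium blade's block is at about (362,106) in the composite, and I'll convert that to world coordinates.

```bash
python3 - <<'E'
from meas import *
s=dict(np.load('pics/w2s.npz')); w=frame('w2'); t=frame('top2')
cv=lambda x,y:((x-180)/440*560,y*420/330)
print('block',wpx2w(w,s,[cv(362,106)],.054).round(4))
print('plate near hole end mid, tip mid',wpx2w(w,s,[cv(364,67),cv(367.5,164)],.010).round(4))
E
```

```text
block [[ 0.4694 -0.4396  0.054 ]]
plate near hole end mid, tip mid [[ 0.4017 -0.441   0.01  ]
 [ 0.5785 -0.4391  0.01  ]]
```

carry_out([
  [0,0,0,-3,-3,-4,0.6],
  [0,0,0,-5.3,-5.6,-8,0.6],
  [0,0,0,-5.3,-5.6,-12,0.6],
  [0,0,0,-5.3,-5.6,-16,0.6],
  [0,0,0,-5.3,-5.6,-20,0.6],
  [0,0,0,-5.3,-5.6,-20,0.6],
  [0,0,0,-5.3,-5.6,-20,0.6],
])

```text
time: 6.4
position: [0.4738, -0.4344, 0.1028]
tool_rot: [0.003, -3.141, -0.002]
ft_force: [0.3, 0.8, -0.4]
grip_width: 0.602
grip_force: 0.0
```

```bash
python3 - <<'E'
from h import *
s=ctrl.get_state(); print(s['position'],s['tool_rot']); np.savez('pics/w3s.npz',position=s['position'],tool_rot=s['tool_rot'])
w=shot('wrist','w3')
E
```

```text
[ 0.47384476 -0.43436957  0.10280827] [ 2.73272983e-03 -3.14120172e+00 -2.32719896e-03]
```

View pics/w3.png

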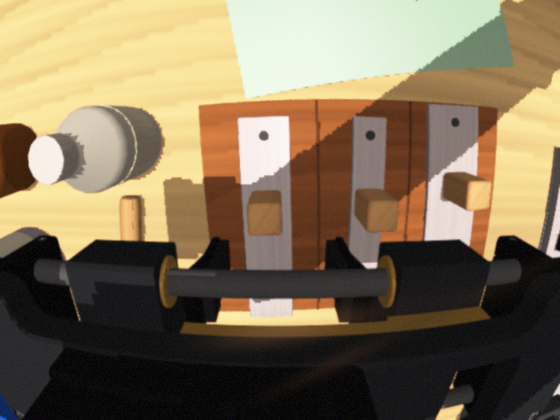

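```bash
python3 - <<'E'
from meas import *
s=dict(np.load('pics/w3s.npz')); w=frame('w3')
p=w['pixels']; cv2.imwrite('pics/w3c.png',cv2.resize(p[170:330,220:310,::-1],None,fx=3,fy=3))
print(wpx2w(w,s,[(249,207),(281,207),(249,234),(281,234)],.054).round(4))
print(wpx2w(w,s,[(249,191),(279,191)],.01).round(4))
print(wpx2w(w,s,[(239,117),(290,117),(249,315),(293,315)],.01).round(4))
E
```

```text
[[ 0.4602 -0.4517  0.054 ]
 [ 0.4602 -0.4303  0.054 ]
 [ 0.4794 -0.4522  0.054 ]
 [ 0.4794 -0.4302  0.054 ]]
[[ 0.4591 -0.4552  0.01  ]
 [ 0.4591 -0.4312  0.01  ]]
[[ 0.4002 -0.4623  0.01  ]
 [ 0.4004 -0.4229  0.01  ]
 [ 0.5767 -0.4587  0.01  ]
 [ 0.5765 -0.4178  0.01  ]]
```

View pics/w3c.png

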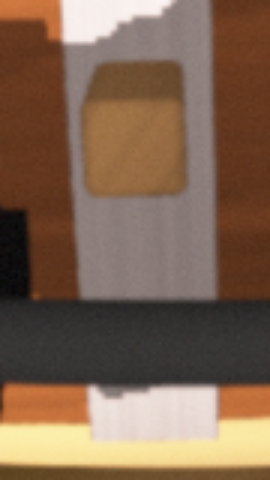

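carry_out([
  [0,0,0,-0.5,-0.6,-2,0.6],
  [0,0,0,-0.5,-0.6,-5,0.6],
  [0,0,0,-0.5,-0.6,-7,0.6],
  [0,0,0,-0.5,-0.6,-8.2,0.6],
  [0,0,0,-0.5,-0.6,-8.2,0.6],
  [0,0,0,-0.5,-0.6,-8.2,0.2],
  [0,0,0,-0.5,-0.6,-8.2,0],
  [0,0,0,-0.5,-0.6,-8.2,0],
  [0,0,0,-0.5,-0.6,-8.2,0],
  [0,0,0,-0.5,-0.6,-8.2,0],
], squeeze=50)

```text
time: 7.45
position: [0.4679, -0.4426, 0.0213]
tool_rot: [0.001, 3.141, -0.001]
ft_force: [0.0, -0.3, 2.3]
grip_width: 0.272
grip_force: 49.7
```

carry_out([
  [0,0,0,0,0,2,0],
  [0,0,0,0,0,5,0],
  [0,0,0,0,0,9,0],
  [0,0,0,0,3,12,0],
  [0,0,0,1,7,12,0],
  [0,0,0,1.5,11,12,0],
  [0,0,0,2,15,12,0],
  [0,0,0,2.5,19,12,0],
  [0,0,0,3,23,12,0],
  [0,0,0,3.5,26,12,0],
  [0,0,0,4,28,12,0],
])

```text
time: 8.55
position: [0.5073, -0.1588, 0.1402]
tool_rot: [0.004, -3.141, -0.003]
ft_force: [-0.8, -0.3, -2.4]
grip_width: 0.275
grip_force: 50.0
```

carry_out([
  [0,0,0,0.5,4,0,0],
  [0,0,0,1,8,0,0],
  [0,0,0,1.5,12,0,0],
  [0,0,0,2,16,0,0],
  [0,0,0,2.5,18,0,0],
  [0,0,0,3,20,0,0],
  [0,0,0,3,20,0,0],
])

```text
time: 9.25
position: [0.5374, 0.0417, 0.1401]
tool_rot: [0.007, -3.141, -0.002]
ft_force: [-0.0, -0.3, -1.2]
grip_width: 0.272
grip_force: 50.0
```

```bash
python3 - <<'E'
from h import *
s=ctrl.get_state(); print(s['position'],s['tool_rot'],s['grip_width'],s['grip_force']); np.savez('pics/w4s.npz',position=s['position'],tool_rot=s['tool_rot'])
w=shot('wrist','w4'); t=shot('top','top4')
a=w['pixels'][:,:,::-1]; b=cv2.resize(t['pixels'][110:250,190:310,::-1],(514,600),interpolation=cv2.INTER_CUBIC)
cv2.imwrite('pics/v4.png',np.hstack([np.pad(cv2.resize(a,(286,214)),((0,386),(0,0),(0,0))),b]))
E
```

```text
[0.53737656 0.04168583 0.14007192] [ 7.01725954e-03 -3.14078006e+00 -2.24941473e-03] 0.271934082813041 50.00045796856284
```

View pics/v4.png

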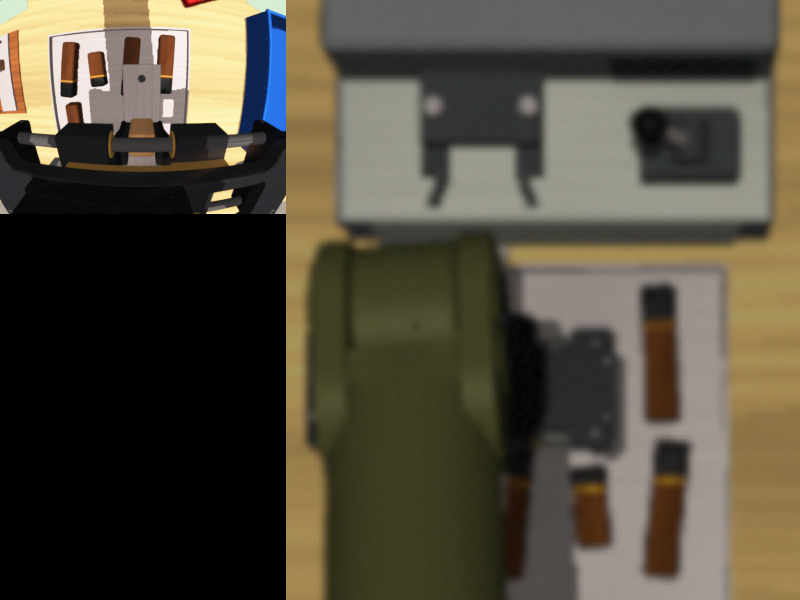

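Blade held, with tail edges at about (124–159,64) in the small wrist view. I'll check its lateral offset and yaw relative to the tool.

```bash
python3 - <<'E'
from meas import *
s=dict(np.load('pics/w4s.npz')); w=frame('w4'); g=cv2.cvtColor(w['pixels'],cv2.COLOR_RGB2GRAY).astype(float)
hsv=cv2.cvtColor(w['pixels'],cv2.COLOR_RGB2HSV)
z=s['position'][2]-.0173+.006
for v in (130,140,160,175,190,200,210):
    r=g[v,225:330]; d=np.diff(cv2.GaussianBlur(r[None],(5,1),0)[0]); i=np.argsort(-abs(d))[:6]; print(v,sorted((225+i).tolist()))
print(wpx2w(w,s,[(276,153)],z).round(4))
print('tail',wpx2w(w,s,[(243,124),(311,124)],z).round(4))
cv2.imwrite('pics/w4c.png',cv2.resize(w['pixels'][100:280,190:370,::-1],None,fx=3.3,fy=3.3))
E
```

```text
130 [238, 312, 313, 314, 315, 316]
140 [237, 240, 241, 313, 314, 315]
160 [236, 237, 240, 241, 313, 314]
175 [236, 237, 239, 240, 313, 314]
190 [239, 242, 250, 311, 312, 315]
200 [316, 317, 318, 319, 320, 321]
210 [244, 316, 317, 318, 319, 320]
[[0.4836 0.0422 0.1288]]
tail [[0.4682 0.0248 0.1288]
 [0.468  0.0605 0.1288]]
```

View pics/w4c.png

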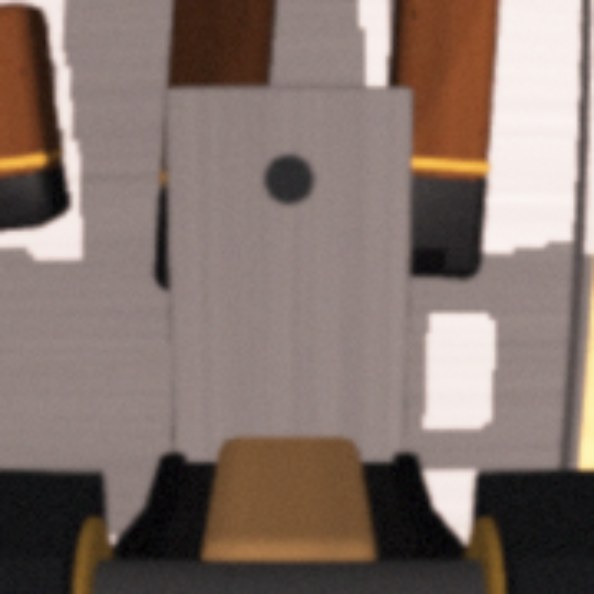

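carry_out([
  [0,0,0,0,-0.15,-2,0],
  [0,0,0,0,-0.15,-4,0],
  [0,0,0,0,-0.15,-4,0],
  [0,0,0,1,-0.15,-4,0],
  [0,0,0,2.5,-0.15,-4,0],
  [0,0,0,4,-0.15,-4,0],
  [0,0,0,5.2,-0.15,-4,0],
  [0,0,0,6,-0.15,-4,0],
  [0,0,0,6.7,-0.15,-4,0],
  [0,0,0,6.7,-0.15,-4,0],
])

```text
time: 10.35
position: [0.6058, 0.0367, 0.1008]
tool_rot: [0.001, 3.14, 0.0]
ft_force: [0.4, 1.0, -2.5]
grip_width: 0.27
grip_force: 50.0
```

carry_out([
  [0,0,0,0.3,0.2,-0.1,0],
  [0,0,0,0.8,0.2,-0.1,0],
  [0,0,0,1.3,0.2,-0.1,0],
  [0,0,0,1.8,0.2,-0.1,0],
  [0,0,0,2.3,0.2,-0.1,0],
  [0,0,0,2.3,0.2,-0.1,0],
])

```text
time: 10.95
position: [0.6283, 0.0381, 0.0996]
tool_rot: [0.002, 3.141, -0.0]
ft_force: [0.2, -0.2, -2.5]
grip_width: 0.27
grip_force: 50.0
```

Sliding freely (tip about 15 mm inside the tunnel), so I'll continue to the stop.

carry_out([
  [0,0,0,0.6,0.1,0,0],
  [0,0,0,1.2,0.1,0,0],
  [0,0,0,1.8,0.1,0,0],
  [0,0,0,2.4,0.1,0,0],
  [0,0,0,2.8,0.1,0,0],
  [0,0,0,3.2,0.1,0,0],
  [0,0,0,3.4,0.1,0,0],
  [0,0,0,3.4,0.1,0,0],
])

```text
time: 11.75
position: [0.6618, 0.0393, 0.0995]
tool_rot: [0.001, 3.142, -0.0]
ft_force: [1.1, -0.5, -1.7]
grip_width: 0.271
grip_force: 50.0
```

carry_out([
  [0,0,0,0.2,0,0,0],
  [0,0,0,0.4,0,0,0],
  [0,0,0,0.5,0,0,0],
  [0,0,0,0.5,0,0,0],
  [0,0,0,0.5,0,0,0],
  [0,0,0,0.5,0,0,0],
])

```text
time: 12.35
position: [0.6645, 0.0392, 0.099]
tool_rot: [-0.001, -3.137, -0.0]
ft_force: [-5.3, 0.1, 0.2]
grip_width: 0.268
grip_force: 50.0
```

carry_out([
  [0,0,0,0.2,0,0,0],
  [0,0,0,0.3,0,0,0],
  [0,0,0,0.3,0,0,0],
  [0,0,0,0.3,0,0,0],
  [0,0,0,0.3,0,0,0],
])

```text
time: 12.85
position: [0.6645, 0.0392, 0.099]
tool_rot: [-0.001, -3.13, -0.0]
ft_force: [-15.3, -0.9, 5.0]
grip_width: 0.27
grip_force: 50.0
```

```bash
python3 - <<'E'
from h import *
s=ctrl.get_state(); print(s['position'],s['tool_rot'],s['grip_width'],s['ft_force'])
w=shot('wrist','w5'); t=shot('scene','sc5')
a=w['pixels'][100:280,190:370,::-1]; b=cv2.resize(t['pixels'][180:330,240:440,::-1],(800,600))
cv2.imwrite('pics/v5.png',np.hstack([np.pad(cv2.resize(a,(300,300)),((0,75),(0,0),(0,0))),cv2.resize(b,(500,375))]))
E
```

```text
[0.66449382 0.03920884 0.0989522 ] [-1.17980307e-03 -3.13032994e+00 -4.64378799e-04] 0.27015637946865084 [-15.25638448  -0.88673878   5.01036536]
```

View pics/v5.png

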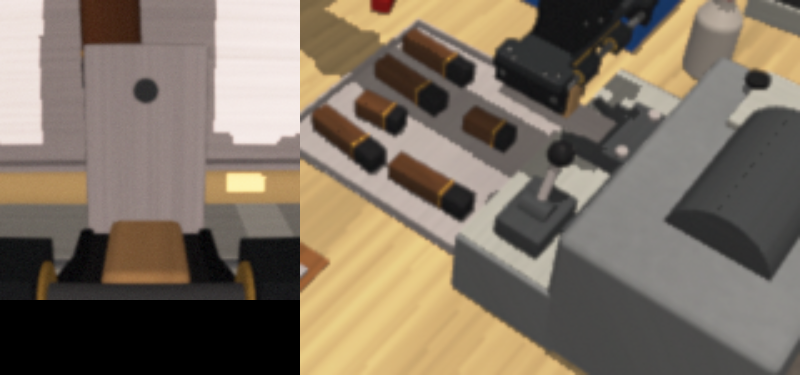

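Blade is home against the stop (15 N), and the lever is still off. Now I'll withdraw it.

carry_out([
  [0,0,0,-0.8,0,0,0],
  [0,0,0,-2.5,0,0,0],
  [0,0,0,-5,0,0,0],
  [0,0,0,-8,0,0,0],
  [0,0,0,-11,0,0,0],
  [0,0,0,-13.5,0,1,0],
  [0,0,0,-14.5,0,3,0],
  [0,0,0,-15,-4,3.5,0],
  [0,0,0,-15.5,-8,3.5,0],
  [0,0,0,-16,-12,3.5,0],
  [0,0,0,-16.5,-16,3.5,0],
  [0,0,0,-17,-20,3.5,0],
])

```text
time: 14.15
position: [0.4997, -0.1623, 0.1351]
tool_rot: [0.001, 3.139, -0.0]
ft_force: [1.2, -0.2, -1.7]
grip_width: 0.269
grip_force: 50.0
```

carry_out([
  [0,0,0,-0.5,-4,0,0],
  [0,0,0,-1,-8,0,0],
  [0,0,0,-1.5,-12,0,0],
  [0,0,0,-2,-16,0,0],
  [0,0,0,-2.5,-20,0,0],
  [0,0,0,-2.5,-23,0,0],
  [0,0,0,-2.5,-25,0,0],
  [0,0,0,-2.5,-26,0,0],
  [0,0,0,-2.5,-26,0,0],
])

```text
time: 15.05
position: [0.4741, -0.4221, 0.1346]
tool_rot: [0.004, 3.142, -0.002]
ft_force: [-0.7, 1.3, -1.9]
grip_width: 0.271
grip_force: 50.0
```

```bash
python3 - <<'E'
from h import *
s=ctrl.get_state(); print(s['position'],s['tool_rot'],s['grip_width'],s['ft_force']); np.savez('pics/w6s.npz',position=s['position'],tool_rot=s['tool_rot'])
w=shot('wrist','w6')
E
```

```text
[ 0.4740913  -0.4220515   0.13459715] [ 4.31422681e-03  3.14153831e+00 -1.77440477e-03] 0.27131175664745016 [-0.73830564  1.32046755 -1.93198487]
```

View pics/w6.png

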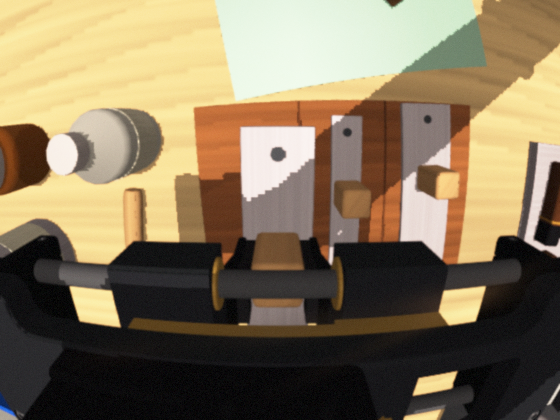

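carry_out([
  [0,0,0,-0.4,-1,0,0],
  [0,0,0,-0.4,-2,-2,0],
  [0,0,0,-0.4,-2,-5,0],
  [0,0,0,-0.4,-2,-8,0],
  [0,0,0,-0.4,-2,-10,0],
  [0,0,0,-0.4,-2,-10.7,0],
  [0,0,0,-0.4,-2,-11.2,0],
  [0,0,0,-0.4,-2,-11.2,0],
])

```text
time: 15.9
position: [0.4711, -0.4407, 0.0231]
tool_rot: [0.0, 3.141, -0.0]
ft_force: [0.7, -0.2, -2.6]
grip_width: 0.268
grip_force: 50.0
```

carry_out([
  [0,0,0,0,0,-0.15,0],
  [0,0,0,0,0,-0.15,0],
  [0,0,0,0,0,-0.15,0.5],
  [0,0,0,0,0,-0.15,0.6],
  [0,0,0,0,0,-0.15,0.6],
  [0,0,0,0,0,2,0.6],
  [0,0,0,0,0,6,0.6],
  [0,0,0,0,0,11,0.6],
  [0,0,0,0,0,16,0.6],
  [0,0,0,0,4,20,0.6],
  [0,0,0,0,9,20,0.6],
  [0,0,0,0,13,20,0.6],
])

```text
time: 17.1
position: [0.4711, -0.3101, 0.2247]
tool_rot: [0.003, 3.138, -0.002]
ft_force: [1.0, 0.7, -0.8]
grip_width: 0.605
grip_force: 0.0
```

carry_out([
  [0,0,0,0,4,0,0.6],
  [0,0,0,0,9,0,0.6],
  [0,0,0,0,14,0,0.6],
  [0,0,0,0,18,0,0.6],
  [0,0,0,0,21,0,0.6],
  [0,0,0,0,21,0,0.6],
])

```text
time: 17.7
position: [0.4708, -0.0956, 0.2228]
tool_rot: [-0.011, 3.141, 0.004]
ft_force: [0.1, 0.5, 0.2]
grip_width: 0.603
grip_force: 0.0
```

```bash
python3 - <<'E'
from meas import *
s=ctrl.get_state(); print(s['position'],s['tool_rot']); np.savez('pics/w7s.npz',position=s['position'],tool_rot=s['tool_rot'])
w=shot('wrist','w7'); t=shot('top','top7')
a=w['pixels'][:,:,::-1]
cv2.imwrite('pics/v7.png',np.hstack([np.pad(cv2.resize(a,(400,300)),((0,100),(0,0),(0,0))),cv2.resize(t['pixels'][165:275,320:410,::-1],(327,400))]))
E
```

```text
[ 0.47083089 -0.09555041  0.2227973 ] [-0.01118138  3.14093626  0.00351796]
```

View pics/v7.png

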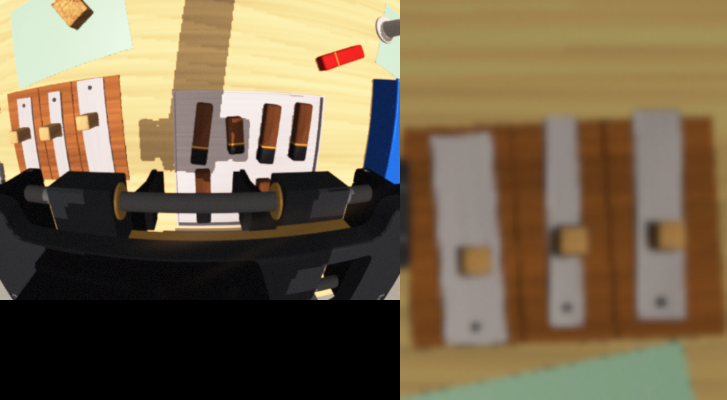

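All three blades lie flat on the board. Before picking I'll measure the tote rim and check the grips in both cameras.

```bash
cat >> meas.py <<'E'
def tote(im):
    hsv=cv2.cvtColor(im['pixels'],cv2.COLOR_RGB2HSV); M=np.zeros(hsv.shape[:2],np.uint8); M[150:300,70:200]=1
    M&=((hsv[...,0]>100)&(hsv[...,0]<125)&(hsv[...,1]>150)).astype(np.uint8)
    c=max(cv2.findContours(M,0,1)[0],key=cv2.contourArea)
    P=px2w(im,c[:,0].astype(float),.075)[:,:2].astype(np.float32); (x,y),wh,a=cv2.minAreaRect(P)
    return np.round([x,y,*wh,a],4)
def grips(im):
    p=im['pixels']; hsv=cv2.cvtColor(p,cv2.COLOR_RGB2HSV); M=np.zeros(p.shape[:2],bool); M[176:250,212:292]=1
    for m,a,L,c in rects(im,M&(hsv[...,2]<100),0.025,40): print(m.round(4),round(a,1),L.round(0),c.round(0))
E
python3 - <<'E'
from meas import *
s=dict(np.load('pics/w7s.npz')); w=frame('w7'); 
print('tote',tote(frame('top7')),tote(frame('top0')))
print(wpx2w(w,s,[(1.4*202,1.4*131),(1.4*269,1.4*133),(1.4*300,1.4*130)],.028).round(4))
E
```

```text
tote [0.4934 0.3647 0.2783 0.2303 1.3581] [0.4933 0.3647 0.2784 0.2303 1.3581]
[[ 0.4704 -0.0871  0.028 ]
 [ 0.4722  0.0214  0.028 ]
 [ 0.4659  0.0768  0.028 ]]
```

carry_out([
  [0,0,-5,0.4,0.6,-5,0.5],
  [0,0,-5,0.4,0.6,-10,0.5],
  [0,0,-5,0.4,0.6,-14,0.5],
  [0,0,-5,0.4,0.6,-14,0.5],
  [0,0,-5,0.4,0.6,-14,0.5],
], squeeze=40)

```text
time: 18.3
position: [0.4746, -0.0964, 0.0832]
tool_rot: [-0.142, -3.138, 0.001]
ft_force: [0.7, -0.5, 0.1]
grip_width: 0.503
grip_force: 0.0
```

carry_out([
  [0,0,0,-0.1,0.8,0,0.5],
  [0,0,0,-0.1,0.8,-3,0.5],
  [0,0,0,-0.1,0.8,-6,0.5],
  [0,0,0,-0.1,0.8,-7.3,0.5],
  [0,0,0,-0.1,0.8,-7.3,0.5],
  [0,0,0,-0.1,0.8,-7.3,0],
  [0,0,0,-0.1,0.8,-7.3,0],
  [0,0,0,-0.1,0.8,-7.3,0],
  [0,0,0,-0.1,0.8,-4,0],
  [0,0,0,-0.1,0.8,1,0],
  [0,0,0,-0.1,0.8,6,0],
  [0,0,0,-0.1,0.8,7,0],
])

```text
time: 19.5
position: [0.4775, -0.0873, 0.1592]
tool_rot: [0.138, 3.127, 0.002]
ft_force: [0.8, -0.4, -0.4]
grip_width: 0.294
grip_force: 40.0
```

carry_out([
  [0,0,3,1,5,0,0],
  [0,0,6,2,10,0,0],
  [0,0,6,3,15,0,0],
  [0,0,6,4,20,0,0],
  [0,0,6,5,25,0,0],
  [0,0,6,6,30,0,0],
  [0,0,6,6.7,35,0,0],
  [0,0,6,6.7,40,0,0],
  [0,0,6,6.7,45,0,0],
  [0,0,6,6.7,48,0,0],
  [0,0,6,6.7,49.5,0,0],
  [0,0,6,6.7,49.5,0,0],
])

```text
time: 20.7
position: [0.539, 0.4109, 0.1516]
tool_rot: [0.033, -3.14, -0.0]
ft_force: [0.8, -0.5, -1.3]
grip_width: 0.291
grip_force: 40.0
```

```bash
python3 - <<'E'
from meas import *
t=shot('top','t8'); print('tote',tote(t)); grips(t)
E
```

```text
tote [0.4933 0.3657 0.2784 0.2323 1.3687]
[ 0.5874 -0.0848] 2.6 [103.  24.] [277. 192.]
[0.5862 0.0239] 2.8 [61. 27.] [242. 192.]
[0.4743 0.0225] -4.1 [99. 25.] [242. 228.]
[0.4688 0.0807] -2.5 [99. 26.] [223. 230.]
[ 0.4762 -0.0347] 5.7 [60. 25.] [261. 228.]
```

carry_out([
  [0,0,0,0,0,-4,0],
  [0,0,0,0,0,-8,0],
  [0,0,0,0,0,-11,0],
  [0,0,0,0,0,-12.9,0],
  [0,0,0,0,0,-12.9,0],
  [0,0,0,0,0,-12.9,0.5],
  [0,0,0,0,0,-12.9,0.5],
  [0,0,0,0,0,-10,0.5],
  [0,0,0,0,0,-5,0.5],
  [0,0,0,0,0,0,0.5],
  [0,0,0,0,-3,1,0.5],
])

```text
time: 21.85
position: [0.5427, 0.3854, 0.1724]
tool_rot: [-0.036, 3.13, 0.019]
ft_force: [0.0, 0.4, 1.0]
grip_width: 0.497
grip_force: 0.0
```

carry_out([
  [0,0,-3.8,-1.3,-5,0,0.5],
  [0,0,-3.8,-2.6,-10,0,0.5],
  [0,0,-3.8,-3.9,-15,0,0.5],
  [0,0,-3.8,-5.2,-20,0,0.5],
  [0,0,-3.8,-6.5,-25,0,0.5],
  [0,0,-3.8,-7.3,-28,0,0.5],
  [0,0,-3.8,-7.3,-30.2,-2,0.5],
  [0,0,-3.8,-7.3,-30.2,-6,0.5],
  [0,0,-3.8,-7.3,-30.2,-8,0.5],
  [0,0,-3.8,-7.3,-30.2,-8,0.5],
  [0,0,-3.8,-7.3,-30.2,-8,0.5],
])

```text
time: 22.95
position: [0.4686, 0.0764, 0.0843]
tool_rot: [0.078, 3.138, 0.002]
ft_force: [0.2, 0.2, 0.5]
grip_width: 0.5
grip_force: 0.0
```

carry_out([
  [0,0,0,0,0.3,0,0.5],
  [0,0,0,0,0.3,-3,0.5],
  [0,0,0,0,0.3,-6,0.5],
  [0,0,0,0,0.3,-7.4,0.5],
  [0,0,0,0,0.3,-7.4,0.5],
  [0,0,0,0,0.3,-7.4,0],
  [0,0,0,0,0.3,-7.4,0],
  [0,0,0,0,0.3,-7.4,0],
  [0,0,0,0,0.3,-4,0],
  [0,0,0,0,0.3,1,0],
  [0,0,0,0,0.3,6,0],
  [0,0,0,0,0.3,7,0],
])

```text
time: 24.15
position: [0.4715, 0.0802, 0.1594]
tool_rot: [0.078, 3.13, 0.007]
ft_force: [0.2, 0.2, -0.3]
grip_width: 0.295
grip_force: 40.0
```

```bash
python3 - <<'E'
from meas import *
t=shot('top','t9'); print('tote',tote(t)); grips(t); s=ctrl.get_state(); print(s['position'],s['grip_width'])
E
```

```text
tote [0.4932 0.364  0.2782 0.2303 1.0473]
[ 0.5874 -0.0848] 2.6 [103.  24.] [277. 192.]
[0.586  0.0238] 2.3 [60. 27.] [242. 192.]
[0.4775 0.0496] 72.6 [155. 128.] [233. 227.]
[0.47091777 0.08014486 0.15826988] 0.29193272428196404
```

carry_out([
  [0,0,3,1.5,5,0,0],
  [0,0,3,3,10,0,0],
  [0,0,3,4.5,15,0,0],
  [0,0,3,6,20,0,0],
  [0,0,3,7.3,23,0,0],
  [0,0,3,7.3,24,0,0],
  [0,0,3,7.3,24,0,0],
  [0,0,3,7.3,24,-4,0],
  [0,0,3,7.3,24,-8,0],
])

```text
time: 25.1
position: [0.5416, 0.3172, 0.0726]
tool_rot: [-0.001, 3.139, 0.001]
ft_force: [0.3, -0.8, -1.5]
grip_width: 0.294
grip_force: 40.0
```

carry_out([
  [0,0,0,0,0,-3,0],
  [0,0,0,0,0,-5,0],
  [0,0,0,0,0,-5,0],
  [0,0,0,0,0,-5,0.5],
  [0,0,0,0,0,-5,0.5],
  [0,0,0,0,0,-1,0.5],
  [0,0,0,0,0,4,0.5],
  [0,0,0,0,0,9,0.5],
  [0,0,0,0,-4,9,0.5],
  [0,0,0,-2,-9,9,0.5],
  [0,0,0,-4,-14,9,0.5],
  [0,0,0,-5,-18,9,0.5],
])

```text
time: 26.3
position: [0.4902, 0.1378, 0.1645]
tool_rot: [-0.005, 3.139, 0.003]
ft_force: [0.7, -1.3, 0.4]
grip_width: 0.5
grip_force: 0.0
```

carry_out([
  [0,0,-4.5,-1.4,-5,0,0.5],
  [0,0,-4.5,-1.4,-9,0,0.5],
  [0,0,-4.5,-1.4,-11.5,-4,0.5],
  [0,0,-4.5,-1.4,-11.5,-8,0.5],
  [0,0,-4.5,-1.4,-11.5,-8,0.5],
  [0,0,-4.5,-1.4,-11.5,-8,0.5],
])

```text
time: 26.9
position: [0.4771, 0.0247, 0.084]
tool_rot: [0.119, 3.138, 0.001]
ft_force: [0.0, 0.1, 0.5]
grip_width: 0.506
grip_force: 0.0
```

carry_out([
  [0,0,0,-0.2,-0.2,0,0.5],
  [0,0,0,-0.2,-0.2,-3,0.5],
  [0,0,0,-0.2,-0.2,-6,0.5],
  [0,0,0,-0.2,-0.2,-7.4,0.5],
  [0,0,0,-0.2,-0.2,-7.4,0.5],
  [0,0,0,-0.2,-0.2,-7.4,0],
  [0,0,0,-0.2,-0.2,-7.4,0],
  [0,0,0,-0.2,-0.2,-7.4,0],
  [0,0,0,-0.2,-0.2,-4,0],
  [0,0,0,-0.2,-0.2,1,0],
  [0,0,0,-0.2,-0.2,6,0],
  [0,0,0,-0.2,-0.2,7,0],
])

```text
time: 28.1
position: [0.4786, 0.0227, 0.1593]
tool_rot: [0.119, 3.128, 0.005]
ft_force: [1.1, -0.2, -0.2]
grip_width: 0.295
grip_force: 40.0
```

```bash
python3 - <<'E'
from meas import *
t=shot('top','t10'); print('tote',tote(t)); s=ctrl.get_state(); print(s['position'],s['grip_width'])
E
```

```text
tote [0.4934 0.3647 0.2783 0.2303 1.3581]
[0.47798692 0.02274366 0.15822331] 0.2954102982814013
```

carry_out([
  [0,0,4,-0.8,5,0,0],
  [0,0,5,-1.5,10,0,0],
  [0,0,5,-2.2,15,0,0],
  [0,0,5,-3,20,0,0],
  [0,0,5,-3.8,25,0,0],
  [0,0,5,-4.5,30,0,0],
  [0,0,5,-4.9,34,0,0],
  [0,0,5,-4.9,37,0,0],
  [0,0,5,-4.9,38.7,0,0],
  [0,0,5,-4.9,38.7,0,0],
  [0,0,5,-4.9,38.7,-4,0],
  [0,0,5,-4.9,38.7,-8,0],
])

```text
time: 29.35
position: [0.4274, 0.4075, 0.0726]
tool_rot: [-0.014, 3.139, 0.001]
ft_force: [0.1, -0.3, -2.2]
grip_width: 0.293
grip_force: 40.0
```

carry_out([
  [0,0,0,0,0,-3,0],
  [0,0,0,0,0,-5,0],
  [0,0,0,0,0,-5,0],
  [0,0,0,0,0,-5,0.5],
  [0,0,0,0,0,-5,0.5],
  [0,0,0,0,0,-1,0.5],
  [0,0,0,0,0,4,0.5],
  [0,0,0,0,0,9,0.5],
  [0,0,0,0,-4,9,0.5],
  [0,0,0,2,-8,9,0.5],
  [0,0,0,4,-12,9,0.5],
  [0,0,0,6,-16,9,0.5],
])

```text
time: 30.55
position: [0.4869, 0.2481, 0.1651]
tool_rot: [-0.019, 3.138, 0.004]
ft_force: [1.8, -0.2, -0.0]
grip_width: 0.501
grip_force: 0.0
```

carry_out([
  [0,0,2,1,-4,0,0.5],
  [0,0,2,2,-8,0,0.5],
  [0,0,2,3,-12,0,0.5],
  [0,0,2,4,-16,0,0.5],
  [0,0,2,5,-20,0,0.5],
  [0,0,2,6,-24,0,0.5],
  [0,0,2,7,-28,0,0.5],
  [0,0,2,8,-31,0,0.5],
  [0,0,2,9.5,-33,-1,0.5],
  [0,0,2,9.5,-33,-5,0.5],
  [0,0,2,9.5,-33,-8,0.5],
  [0,0,2,9.5,-33,-8,0.5],
])

```text
time: 31.75
position: [0.5779, -0.0806, 0.08]
tool_rot: [0.072, -3.135, -0.001]
ft_force: [-0.6, 0.2, -0.7]
grip_width: 0.502
grip_force: 0.0
```

carry_out([
  [0,0,0,0.8,-0.4,0,0.5],
  [0,0,0,0.8,-0.4,-3,0.5],
  [0,0,0,0.8,-0.4,-6,0.5],
  [0,0,0,0.8,-0.4,-7.1,0.5],
  [0,0,0,0.8,-0.4,-7.1,0.5],
  [0,0,0,0.8,-0.4,-7.1,0],
  [0,0,0,0.8,-0.4,-7.1,0],
  [0,0,0,0.8,-0.4,-7.1,0],
  [0,0,0,0.8,-0.4,-4,0],
  [0,0,0,0.8,-0.4,1,0],
  [0,0,0,0.8,-0.4,6,0],
  [0,0,0,0.8,-0.4,7,0],
])

```text
time: 32.95
position: [0.5925, -0.0856, 0.1601]
tool_rot: [-0.072, 3.129, -0.001]
ft_force: [0.5, 0.2, -0.2]
grip_width: 0.292
grip_force: 40.0
```

```bash
python3 - <<'E'
from meas import *
t=shot('top','t11'); print('tote',tote(t)); grips(t); s=ctrl.get_state(); print(s['position'],s['tool_rot'],s['grip_width'])
E
```

```text
tote [0.4931 0.3647 0.2788 0.2303 1.3581]
[ 0.5281 -0.0481] -5.2 [233. 148.] [265. 211.]
[ 0.59198737 -0.08528649  0.15902546] [-7.22355214e-02  3.13025577e+00  2.00132020e-05] 0.29311948997052845
```

carry_out([
  [0,0,-2,-2,4,0,0],
  [0,0,-2,-4,8,0,0],
  [0,0,-2,-6,12,0,0],
  [0,0,-2,-8,16.5,0,0],
  [0,0,-2,-10,21,0,0],
  [0,0,-2,-12,25.5,0,0],
  [0,0,-2,-14,30,0,0],
  [0,0,-2,-15.5,34,0,0],
  [0,0,-2,-16.2,38,0,0],
  [0,0,-2,-16.2,40.4,0,0],
  [0,0,-2,-16.2,40.4,0,0],
  [0,0,-2,-16.2,40.4,-4,0],
])

```text
time: 34.2
position: [0.4294, 0.3221, 0.116]
tool_rot: [-0.02, 3.134, 0.009]
ft_force: [1.5, 0.6, -1.0]
grip_width: 0.293
grip_force: 40.0
```

carry_out([
  [0,0,0,0,0,-4,0],
  [0,0,0,0,0,-7,0],
  [0,0,0,0,0,-9,0],
  [0,0,0,0,0,-9,0],
])

```text
time: 34.6
position: [0.4241, 0.3158, 0.0187]
tool_rot: [0.016, -3.135, 0.009]
ft_force: [-1.0, -0.2, -1.0]
grip_width: 0.294
grip_force: 40.0
```

carry_out([
  [0,0,0,0,0,0,0.5],
  [0,0,0,0,0,0,0.5],
  [0,0,0,0,0,3,0.5],
  [0,0,0,0,0,8,0.5],
  [0,0,0,0,0,13,0.5],
  [0,0,0,2,0,18,0.5],
  [0,0,0,5,0,23,0.5],
  [0,0,0,9,0,28,0.5],
  [0,0,0,13,0,30,0.5],
  [0,0,0,15,0,30,0.5],
  [0,0,0,15,0,30,0.5],
])

```text
time: 35.7
position: [0.5817, 0.3174, 0.3255]
tool_rot: [-0.01, 3.135, 0.001]
ft_force: [-0.1, -1.0, -1.0]
grip_width: 0.501
grip_force: 0.0
```

```bash
python3 - <<'E'
from meas import *
w=shot('wrist','w12'); t=shot('top','top12'); sc=shot('scene','sc12'); print('tote',tote(t)); grips(t)
f=lambda i,s:cv2.resize(i['pixels'][:,:,::-1],s)
cv2.imwrite('pics/v12.png',np.vstack([np.hstack([f(w,(400,300)),f(t,(400,300))]),np.pad(f(sc,(400,300)),((0,0),(0,400),(0,0)))]))
E
```

```text
tote [0.4923 0.3512 0.2782 0.2076 2.341 ]
[0.586  0.0238] 2.3 [60. 27.] [242. 192.]
[ 0.4759 -0.0348] 5.9 [60. 25.] [261. 228.]
```

View pics/v12.png

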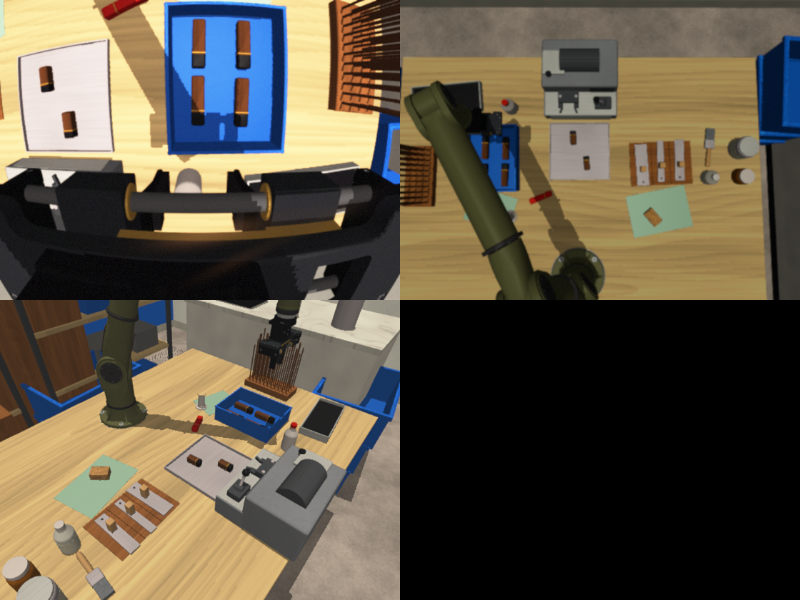

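Four grips lie flat in the tote, both offcuts are in the tray, and all three blades are on the board. One numeric check of the blades, then I'll hand in if it passes.

```bash
python3 - <<'E'
from meas import *
im=frame('top12'); hsv=cv2.cvtColor(im['pixels'],cv2.COLOR_RGB2HSV)
B=np.zeros(hsv.shape[:2],bool); B[185:262,320:412]=1
for m,a,L,c in rects(im,B&(hsv[...,1]<90)&(hsv[...,2]>70),0.01,100): print(m.round(4),round(a,1),L.round(0))
ok=any(abs(m[0]-.477)<.06 and abs(m[1]+.44)<.03 for m,a,L,c in rects(im,B&(hsv[...,1]<90)&(hsv[...,2]>70),0.01,100))
print(ok); 
if ok: print(ctrl.close_job())
E
```

```text
[ 0.4929 -0.4392] -0.3 [189.  43.]
[ 0.5263 -0.3571] -0.4 [99. 30.]
[ 0.4703 -0.2759] 3.6 [187.  56.]
[ 0.4249 -0.3589] 2.0 [62. 30.]
True
the job is handed in; nothing more can be done
None
```

I switched the trimmer off, slid the 40 mm blade home in the gap and laid it back on the board with the other two, and put all 4 grips in the tote with both offcuts left in the tray; the job is handed in, but no verdict was returned.

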